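# Prop open the garnish station lid

## Task

Open the hinged steel lid of the garnish station and prop it: raise the lid high enough to stay up by itself, then swing the prop rod on its side down into the hole of the catch block and let the lid's weight rest on the rod, its foot fully home in the hole. Feel for the hole gently rather than ramming the rod, never let the lid drop, and leave the squeeze bottle, pepper mill and sauce bowl standing where they are.

Things in the scene. Friction and masses are not known exactly. Their poses are not given: they have to be found in the camera images.
- station: Steel garnish station, 190 (x) by 240 (y) by 95 mm high, fixed to the worktop. Origin: centre of its underside; its own x points away from the robot to the hinge side, y to the side that carries the prop rod, z up. All 'station x/y' below are these axes. The whole mechanism moves in the station's x-z plane.
- lid (a joint): Angle of the lid (rad): 0 shut and level, growing as the front edge rises; hard stop at 1.4. The lid (about 0.5 kg, 185 mm from hinge to front edge, 250 mm wide) has a stiff hinge (about 0.36 N m): raised above about 1.15 rad it stays where it is left, below about 1.05 rad it may fall shut. Propped by the rod with its foot home it stands at about 0.72 rad.
- lid_hinge (a point): Middle of the lid's hinge line, at the far (station +x) top edge, 98 mm above the worktop. The line runs along station y.
- lid_bar (a point): Middle of the lid's front handle bar: a round 12 mm bar along station y, 110 mm long, 232 mm from the hinge line, in the plane of the lid, with a free gap of 41 mm between bar and the lid's front edge. It can turn between the fingers.
- rod_pivot (a point): Pivot of the prop rod on the lid's edge, 155 mm from the hinge line in the plane of the lid, 140 mm from the station's middle towards station +y. The pivot axis runs along station y; it is stiff (0.12 N m), so the rod stays where it is left. The rod starts almost folded along the lid, its foot towards the hinge, and unfolds with the foot swinging down and towards the robot.
- rod_foot (a point): Round tip of the prop rod's foot, 150 mm from the pivot. The rod is a straight 9 mm steel bar (0.1 kg).
- rod_grip (a point): Middle of the rod's round cross grip: 16 mm thick, grey, 75 mm long, along station y, standing out sideways from the rod; this point is 110 mm from the pivot, 40 mm from the foot tip along the rod, and 65 mm out from the rod's plane. Whoever holds it can move both rod and lid; it can turn between the fingers.
- catch_mark (a point): Middle of the bracket, at the height of the catch block's top face, in the plane of the rod. Its axes are the station's. The block's hole lies anywhere from 12 mm nearer the robot to 12 mm nearer the hinge (along station x) of this point. Fully home, the foot tip stands 14 mm below this point, the rod leaning 7 to 16 degrees (foot towards the robot).
- rod: The prop rod; origin on its pivot, its own x points along the rod to the foot, y as the station's.
- bracket: Dark steel bracket 124 by 38 mm on the station's +y side. Origin: under its middle, 24 mm below catch_mark. On it the catch block (plain steel, 84 (x) by 36 mm, top face 67 mm above the worktop) is clamped by eye, up to 12 mm off the middle. The hole, in the middle of the block, is 14 mm long (station x), 18 mm wide, 14 mm deep.
- squeeze_bottle: White squeeze bottle, 64 mm wide, 190 mm tall, standing by the station's -y side. Origin: centre of its foot.
- pepper_mill: Dark wooden mill, 52 mm wide, 157 mm tall, by the station's -y side. Origin: centre of its foot.
- sauce_bowl: White bowl, 100 mm wide, 45 mm tall, beyond the rod's side of the station. Origin: centre of its foot.

How it is judged:
By the outcome, as a careful person would: the job done as asked, in the order asked, and still so for the second after the job is handed in, with the robot touching nothing.
It also fails if it takes over 69 s, if anything falls off the work surface, if the arm or the gripper's body presses on something with over 40 N, if the wrist force passes 120 N, or if a joint passes its speed limit or range.

## Robot

A 6-joint arm with a two-finger parallel gripper is mounted at the origin on the work surface. World frame = base frame: x ahead of the robot, y to its left, z up, the work surface at z = 0. Lengths are in mm, angles in rad, forces in N, time in s.
With the tool pointing down it reaches from about 300 to 1000 mm from the base axis. Payload 5.1 kg.
Tool frame: the origin (TCP) lies at the very end of the fingers, on their centre line; the grasp point (between the pads) lies 19 mm behind it; z points along the fingers, y is the direction in which the jaws open and shut (so a half turn about z gives the same grasp; the last joint's range is limited). The gripper opens to 95 mm and grips with 3 to 60 N. Pads are 20 mm wide; open, the fingers measure 119 mm over their backs; the gripper's body (75 mm by 180 mm) begins 59 mm behind the grasp point.
Start: joints at [-1.342, 0.124, 1.65, -0, 1.367, -0.083], TCP at [199.369, -618.657, 214.656] pointing down, gripper open.
Joint ranges: [-2.61, 2.61], [-1.02, 2.33], [0.03, 2.71], [-1.35, 4.49], [0.32, 2.68], [-2.91, 2.91]. Speed limits (rad/s): [2.57, 2.57, 3.14, 3.14, 3.14, 3.14].

## Interface

Orientations are given as a unit quaternion [w, x, y, z].
In Python, from station import bot gives the robot as it stands.
- The arm moves only by the shell command python3 -m handwheel 'ROWS' [OPENING] [FORCE]. ROWS is JSON, a list of rows, each a list of 2 entries, a list of its own where there are three numbers: the shift along the tool's x, y, z in mm, then the turn, a rotation vector about the tool's x, y, z in degrees. In form: [[[tx, ty, tz], [ax, ay, az]], ...]. A call has 1 to 20 rows; each row is the pose to reach, as a shift and turn from the pose commanded when the call began, along the tool's axes at that moment; what a row does not reach only later rows make up. A row lasts 1/12 s, in which the tool goes at most 41.7 mm and 7.16 degrees, less where a joint would pass 70% of its speed; a pose out of reach is approached as far as the arm can. A call with a gripper value outside its range is refused whole. OPENING is the finger opening in mm, from 0 to 95.1, set as the call begins (- or left out, the last holds). The fingers move at their own pace and stop on an object; FORCE is the grip in N (left out, the last holds). Time passes only in rows, so rows that repeat a pose let the fingers close. It gives the time, the measured TCP pose, the force and the opening at its end, in the units of the state.
- bot.observe(): the state, without advancing time (a new reading comes with each control period).
- bot.grab_frame(name): name is "scene" or "top" or "wrist"; returns (picture, depth): 400x640x3 uint8, blue, green, red; 400x640 float32, mm along the optical axis (not along the pixel's ray), 0 where there is no reading.
- bot.get_calibration(name): a dict with "fovy" (degrees; the focal length in pixels is half the picture's height over the tangent of half this angle, whatever the lens; pixels are square), "cx", "cy" (the principal point, pixels), "extrinsics" (4x4, takes a point from camera to world coordinates). Camera axes: x right, y down, z forward; pixel columns grow to the right and rows downward; lengths in mm; the calibration is good to about 2 mm. A picture is of the moment at which its call begins: read the wrist's pose just before it. get_calibration takes no time and is no camera call; for the wrist camera it gives the pose at the moment of the call.
- bot.hand_in(): hands the job in, once; it reports no verdict.
The state is a dict: "time_s": time; "joint_pos": joint angles; "joint_velocities": joint speeds; "joint_efforts": joint torques, N m; "position": TCP position; "tcp_rot": TCP orientation; "wrist_force": force on the tool from outside, world axes, zero at the start; "torque": the same for the moment, N m; "gripper_width": opening from 0.0 (shut) to 1.0 (fully open).
Only numpy, scipy, OpenCV 4.12 (cv2) and the standard library are available. Lean on these libraries where they do the work, as an engineer would, in place of code of your own. Each camera call takes 0.05 s, during which the arm holds its last target.

## Working session

There is one attempt and no reset: what is moved stays moved. The work goes in short steps, Python scripts to look and compute and a shell command to move; the robot and the scene stay as the last step left them, time stands still between calls to the robot, and variables do not carry over. Pictures are saved under pics/ and viewed, and the job is handed in when it is done.

```bash
ls; mkdir -p pics
cat > h.py <<'E'
import numpy as np, cv2, json
from scipy.spatial.transform import Rotation as R
from station import bot
def cam(n):
    c=bot.get_calibration(n); T=np.array(c["extrinsics"]); 
    img,d=bot.grab_frame(n)
    f=200/np.tan(np.radians(c["fovy"])/2)
    return img,d,f,c["cx"],c["cy"],T
def pt(u,v,d,f,cx,cy,T):
    return (T@np.array([(u-cx)/f*d,(v-cy)/f*d,d,1]))[:3]
def save(n,name):
    r=cam(n); cv2.imwrite(f"pics/{name}.png",r[0]); np.savez(f"pics/{name}.npz",img=r[0],d=r[1],f=r[2],cx=r[3],cy=r[4],T=r[5]); return r
def load(name):
    z=np.load(f"pics/{name}.npz"); return z["img"],z["d"],float(z["f"]),float(z["cx"]),float(z["cy"]),z["T"]
def cloud(r):
    img,d,f,cx,cy,T=r
    v,u=np.mgrid[0:400,0:640]
    P=np.stack([(u-cx)/f*d,(v-cy)/f*d,d,np.ones_like(d)],-1)@T.T
    return P[...,:3]
def Rq(q): return R.from_quat([q[1],q[2],q[3],q[0]])
E
python3 - <<'E'
from h import *
s=bot.observe(); print(s)
for n in ["scene","top"]:
    r=save(n,n+"0"); print(n,r[2:5],r[5].round(2).tolist())
print(bot.observe()["time_s"])
E
```

```text
pics
{'time_s': 0.0, 'joint_pos': array([-1.34161127e+00,  1.24481362e-01,  1.65168743e+00, -5.17265335e-05,
        1.36751399e+00, -8.25952004e-02]), 'joint_velocities': array([-0.00027239, -0.00109296, -0.00018602,  0.00075699,  0.00039655,
       -0.00012427]), 'joint_efforts': array([-1.86785692e-03, -4.17605245e+01, -3.59934318e+01,  7.73691991e-02,
        4.93562536e-02, -1.82034637e-04]), 'position': array([ 199.20124741, -618.03352542,  213.39449202]), 'tcp_rot': array([-1.04040587e-03,  9.87872367e-01,  1.55264595e-01, -1.01786750e-04]), 'wrist_force': array([0.78011846, 0.09101457, 0.4349338 ]), 'torque': array([-0.02283364,  0.0091215 ,  0.01409344]), 'gripper_width': 0.9965418020797584}
scene (np.float64(433.9852768902503), 324.6644663467445, 193.58560690402615) [[0.26, 0.7, -0.67, 1242.78], [0.97, -0.19, 0.18, -167.81], [-0.01, -0.69, -0.73, 829.75], [0.0, 0.0, 0.0, 1.0]]
top (np.float64(444.5863474130108), 312.4131740521974, 192.68892593760768) [[-0.01, -1.0, 0.05, 516.96], [-1.0, 0.02, 0.0, 13.71], [-0.0, -0.05, -1.0, 1090.11], [0.0, 0.0, 0.0, 1.0]]
0.1
```

View pics/scene0.png

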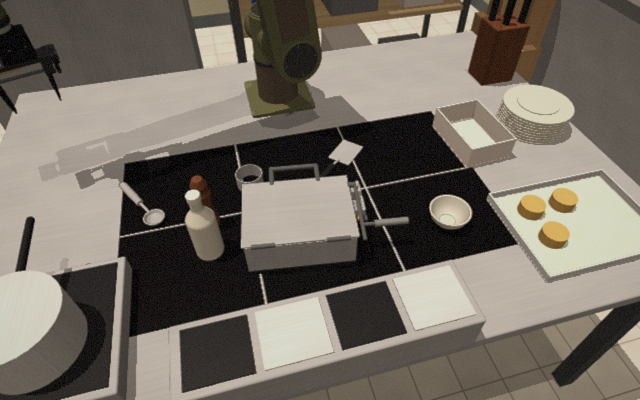

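View pics/top0.png

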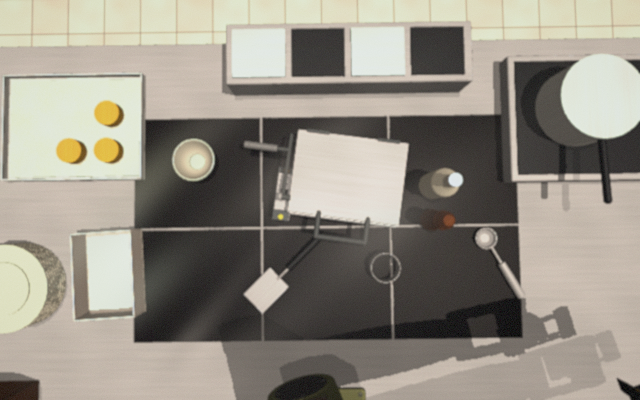

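Run:
```python
from h import *
r=load("top0"); P=cloud(r)
m=(abs(P[...,2]-98)<14); m[:110]=0; m[250:]=0; m[:,:265]=0; m[:,:]&=True; m[:,425:]=0
m2=m.copy().astype(np.uint8)
n,l,st,_=cv2.connectedComponentsWithStats(m2)
i=1+np.argmax(st[1:,4]); print(st[i])
q=P[l==i]; print(np.median(q[:,2]), np.percentile(q[:,2],[5,95]))
c=cv2.morphologyEx((l==i).astype(np.uint8),cv2.MORPH_OPEN,np.ones((25,25)))
pts=P[c>0]; rect=cv2.minAreaRect(pts[:,:2].astype(np.float32)); print(rect, cv2.boxPoints(rect), len(pts), np.median(pts[:,2]))
A=np.c_[pts[:,:2],np.ones(len(pts))]; print(np.linalg.lstsq(A,pts[:,2],rcond=None)[0])
for (u,v) in [(341,238),(318,225),(368,232),(248,146),(280,150),(281,214),(440,183),(455,180),(443,220),(194,160),(385,267),(265,290)]:
    print((u,v),P[v,u].round(1))
img=r[0]
cv2.imwrite("pics/topz.png",cv2.resize(img[110:260,230:430],(800,600),interpolation=cv2.INTER_CUBIC))
img=load("scene0")[0]
cv2.imwrite("pics/scz.png",cv2.resize(img[150:275,230:420],(800,526),interpolation=cv2.INTER_CUBIC))
```

```text
[  278   128   131   117 10207]
99.9369633496708 [ 96.51497795 103.10903073]
((576.3563842773438, -71.28633880615234), (226.46751403808594, 116.5687026977539), 88.53192901611328) [[ 515.1901   -182.98969 ]
 [ 631.7205   -185.97617 ]
 [ 637.52264    40.417007]
 [ 520.99225    43.40349 ]] 3225 99.91887675152486
[-1.70117128e-03  4.49429681e-04  1.00917719e+02]
(341, 238) [463.7 -45.3 103.7]
(318, 225) [493.    5.  100.1]
(368, 232) [ 475.7 -106.1   97. ]
(248, 146) [674.5 161.5  84.5]
(280, 150) [664.7  88.9  81.2]
(281, 214) [518.7  90.4  53.8]
(440, 183) [ 579.8 -257.   140. ]
(455, 180) [ 582.3 -274.2  187.5]
(443, 220) [ 500.9 -257.2  153.8]
(194, 160) [654.7 306.8   2.1]
(385, 267) [ 386.  -157.6   -1.7]
(265, 290) [335.6 134.9   4.2]
```

View pics/topz.png

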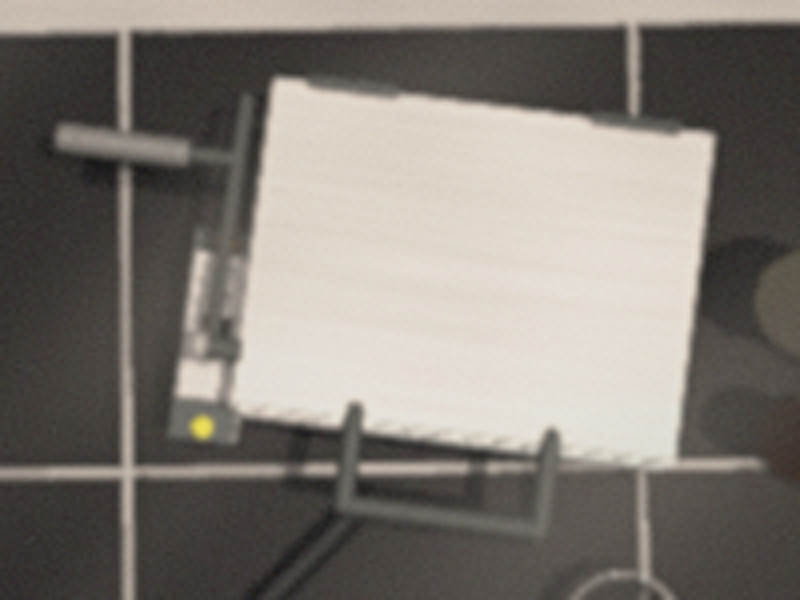

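View pics/scz.png

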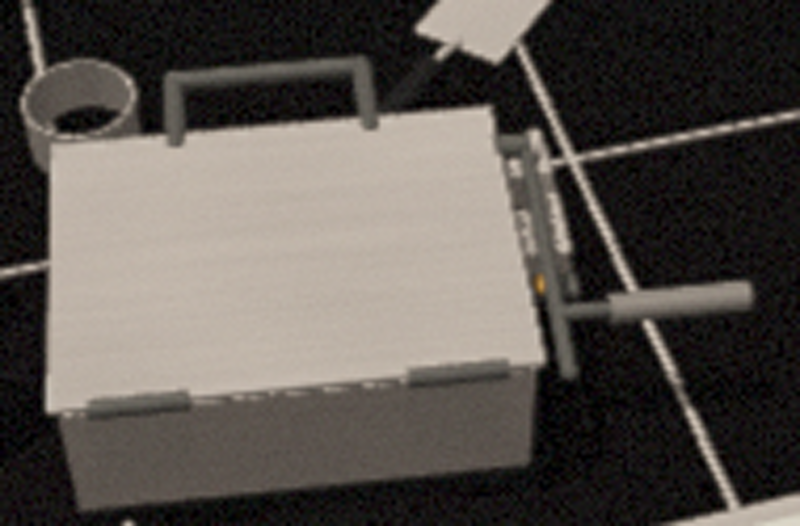

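```bash
cat >> h.py <<'E'
def onplane(r,u,v,z):
    img,d,f,cx,cy,T=r
    w=T[:3,:3]@np.array([(u-cx)/f,(v-cy)/f,1]); return T[:3,3]+w*((z-T[2,3])/w[2])
E
python3 - <<'E'
from h import *
r=load("top0")
def g(x,y,z,): return onplane(r,230+x/4-.375,110+y/4-.375,z)
L=[g(*c,101) for c in [(272,77),(715,132),(680,462),(240,410)]]
for p in L: print(p.round(1))
dy=(L[0]-L[1]+L[3]-L[2])/2; dx=(L[0]-L[3]+L[1]-L[2])/2
print(np.linalg.norm(dx),np.linalg.norm(dy),np.degrees(np.arctan2(dx[1],dx[0])),np.degrees(np.arctan2(-dy[0],dy[1])))
b=[g(345,503,98),g(545,530,98)]; d=b[0]-b[1]; print("bar",b,np.linalg.norm(d),np.degrees(np.arctan2(-d[0],d[1])))
r2=load("scene0")
def g2(x,y,z): s=190/800; return onplane(r2,230+x*s-.4,150+y*s-.4,z)
print("scene lid",[g2(*c,101).round(1) for c in [(543,360),(45,410),(50,142),(494,108)]])
print("scene bar",g2(170,78,98),g2(368,62,98))
d=g2(368,62,98)-g2(170,78,98);print(np.degrees(np.arctan2(-d[0],d[1])))
E
```

```text
[708.8  47.4 101. ]
[ 673.9 -200.1  101. ]
[ 490.1 -176.   101. ]
[522.5  67.6 101. ]
186.40246903743278 247.8437056943382 -6.828829619386651 -7.8063005673298065
bar [array([470.01351847,  10.07444399,  98.        ]), array([ 453.4361061 , -100.74663598,   98.        ])] 112.05410463867773 -8.507631607901034
scene lid [array([709.8,  46. , 101. ]), array([ 674.5, -200.4,  101. ]), array([ 488.6, -173.3,  101. ]), array([528.7,  75.9, 101. ])]
scene bar [451.24091582 -98.47669243  98.        ] [468.72417551  16.72306493  98.        ]
-8.629626362980973
```

```bash
cat >> h.py <<'E'
yaw=np.radians(-8.1); ex=np.array([np.cos(yaw),np.sin(yaw),0]); ey=np.array([-np.sin(yaw),np.cos(yaw),0]); ez=np.array([0,0,1.])
H=np.array([691.2,-76.5,98.])
def S(p): p=np.asarray(p)-H; return np.array([p@ex,p@ey,p[2]+98])   # station coords rel hinge (x), y, world z
def W(x,y,z): return H+x*ex+y*ey+(z-98)*ez
# tool-down, tool y along +ex, z down => x = y cross z
RD=R.from_matrix(np.c_[np.cross(ex,-ez),ex,-ez])
def plan(p,Rt=RD):
    s=bot.observe(); Rc=Rq(s["tcp_rot"])
    d=Rc.inv().apply(np.asarray(p)-s["position"]); a=np.degrees((Rc.inv()*Rt).as_rotvec())
    print("shift",d.round(1),"turn",a.round(2),"| t",round(s["time_s"],2),"S",S(s["position"]).round(1),"F",np.round(s["wrist_force"],1),"g",round(s["gripper_width"]*95.1,1))
E
python3 - <<'E'
from h import *
plan(W(-232,0,220)); print(W(-232,0,220),S(onplane(load("top0"),230+203/4,110+426/4,67)))
E
```

```text
shift [ 425.8 -466.1   -5.5] turn [ -0.09  -0.07 -64.04] | t 0.1 S [-410.8 -605.5  213.5] F [-1.2  0.4  0. ] g 95.1
[461.51451141 -43.81091419 220.        ] [-199.91894781  139.75217749   67.        ]
```

```bash
python3 -m handwheel '[[[10,-11,-2],[0,0,-2]],[[30,-33,-5],[0,0,-5]],[[55,-60,-6],[0,0,-9]],[[80,-88,-6],[0,0,-13]],[[105,-115,-6],[0,0,-17]],[[130,-142,-6],[0,0,-21]],[[155,-170,-6],[0,0,-25]],[[180,-197,-6],[0,0,-29]],[[205,-224,-6],[0,0,-33]],[[230,-252,-6],[0,0,-37]],[[255,-279,-6],[0,0,-41]],[[280,-306,-6],[0,0,-45]],[[305,-334,-6],[0,0,-49]],[[330,-361,-6],[0,0,-53]],[[355,-388,-6],[0,0,-57]],[[380,-416,-6],[0,0,-60]],[[400,-438,-6],[0,0,-62]],[[416,-455,-6],[0,0,-64]],[[425,-465,-6],[0,0,-64]],[[425.8,-466,-6],[0,0,-64]]]' 46 20
python3 - <<'E'
from h import *
r=save("wrist","w1"); plan(W(-232,0,79))
E
```

```text
time_s: 1.77
position: [461.6, -41.9, 220.4]
tcp_rot: [-0.0, 0.754, 0.657, 0.0]
wrist_force: [0.5, -0.3, 0.1]
gripper_width: 0.485
shift [ -0.8   0.4 141.4] turn [-0.04 -0.01  0.18] | t 1.82 S [-232.3    0.8  220.4] F [ 0.1  0.1 -0.3] g 45.8
```

View pics/w1.png

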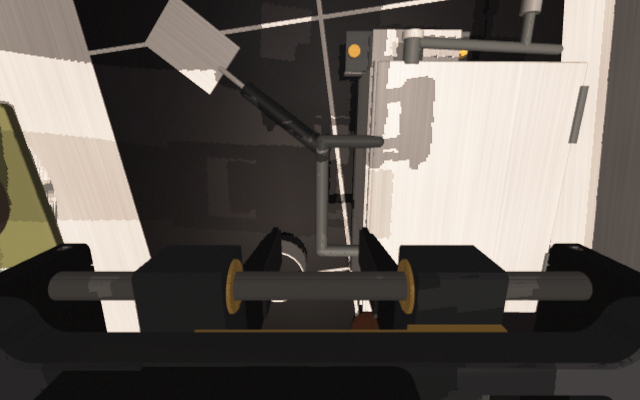

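Run:
```python
from h import *
r=load("w1")
for c in [(322,150),(322,240),(412,45),(354,50),(540,48),(462,50)]: print(c,S(onplane(r,*c,98)).round(1), "bracket h67", S(onplane(r,*c,67)).round(1), r[1][c[1],c[0]])
i=r[0][20:75,330:590]; cv2.imwrite("pics/w1z.png",cv2.resize(i,(780,165),interpolation=cv2.INTER_CUBIC))
```

```text
(322, 150) [-231.4   47.8   98. ] bracket h67 [-231.1   45.    67. ] 282.88977
(322, 240) [-230.8  -42.7   98. ] bracket h67 [-230.6  -55.1   67. ] 307.6446
(412, 45) [-153.9  138.1   98. ] bracket h67 [-145.5  145.    67. ] 260.90988
(354, 50) [-204.  134.   98.] bracket h67 [-200.9  140.4   67. ] 308.3346
(540, 48) [-42.6 136.2  98. ] bracket h67 [-22.4 142.8  67. ] 280.15427
(462, 50) [-110.1  134.3   98. ] bracket h67 [-97.  140.7  67. ] 273.57217
```

View pics/w1z.png

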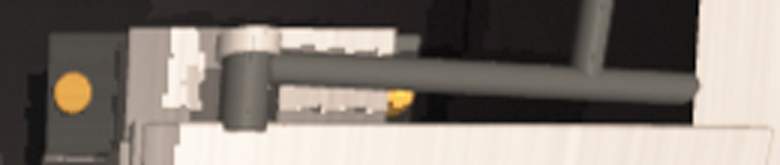

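```bash
python3 -m handwheel '[[[0,0,8],[0,0,0]],[[0,0.5,25],[0,0,0]],[[0,1,50],[0,0,0]],[[0,1,75],[0,0,0]],[[0,1,100],[0,0,0]],[[0,1,122],[0,0,0]],[[0,1,135],[0,0,0]],[[0,1,141],[0,0,0]],[[0,1,141],[0,0,0]]]' 46 20
python3 -m handwheel '[[[0,0,0],[0,0,0]],[[0,0,0],[0,0,0]],[[0,0,0],[0,0,0]],[[0,0,0],[0,0,0]],[[0,0,0],[0,0,0]],[[0,0,0],[0,0,0]],[[0,0,0],[0,0,0]],[[0,0,0],[0,0,0]]]' 8 30
python3 - <<'E'
from h import *
plan(W(-232,0,79))
for th in np.linspace(0,1.28,17): print(round(th,2), (232*(1-np.cos(th))).round(1), -(232*np.sin(th)).round(1))
E
```

```text
time_s: 2.57
position: [460.7, -45.2, 77.5]
tcp_rot: [-0.002, 0.756, 0.655, -0.001]
wrist_force: [0.2, 0.3, 0.0]
gripper_width: 0.486
time_s: 3.23
position: [463.0, -44.6, 80.2]
tcp_rot: [0.0, 0.755, 0.655, 0.0]
wrist_force: [-1.2, 0.2, 4.4]
gripper_width: 0.116
shift [ 0.6 -1.6  1.2] turn [ 0.03  0.   -0.03] | t 3.23 S [-230.4   -0.6   80.2] F [-1.2  0.2  4.4] g 11.0
0.0 0.0 -0.0
0.08 0.7 -18.5
0.16 3.0 -37.0
0.24 6.6 -55.1
0.32 11.8 -73.0
0.4 18.3 -90.3
0.48 26.2 -107.1
0.56 35.4 -123.2
0.64 45.9 -138.5
0.72 57.6 -153.0
0.8 70.4 -166.4
0.88 84.2 -178.8
0.96 98.9 -190.1
1.04 114.6 -200.1
1.12 130.9 -208.8
1.2 147.9 -216.2
1.28 165.5 -222.3
```

```bash
python3 -m handwheel '[[[0,0.2,-8],[0,0,0]],[[0,0.8,-20],[0,0,0]],[[0,3,-37],[0,0,0]],[[0,6.6,-55],[0,0,0]],[[0,11.8,-73],[0,0,0]],[[0,18.3,-90],[0,0,0]],[[0,26,-107],[0,0,0]],[[0,35.4,-123],[0,0,0]],[[0,46,-138.5],[0,0,0]],[[0,57.6,-153],[0,0,0]]]'
python3 -m handwheel '[[[0,12.8,-13.4],[0,0,0]],[[0,26.6,-25.8],[0,0,0]],[[0,41.3,-37],[0,0,0]],[[0,57,-47],[0,0,0]],[[0,73.3,-55.8],[0,0,0]],[[0,90,-63.2],[0,0,0]],[[0,102,-67.5],[0,0,0]],[[0,104,-68],[0,0,0]],[[0,104,-68],[0,0,0]],[[0,104,-68],[0,0,0]]]'
python3 - <<'E'
from h import *
s=bot.observe(); g=s["position"]+Rq(s["tcp_rot"]).apply([0,0,-19]); q=S(g); print(q,np.arctan2(q[2]-98,-q[0]),np.hypot(q[2]-98,q[0]),s["wrist_force"])
save("top","top1"); save("scene","scene1")
for n in ["top1","scene1"]:
  i=load(n)[0]; cv2.imwrite("pics/%sz.png"%n,i)
E
```

```text
time_s: 4.07
position: [516.1, -52.6, 231.9]
tcp_rot: [-0.004, 0.755, 0.655, -0.004]
wrist_force: [-10.8, -0.1, 1.3]
gripper_width: 0.118
time_s: 4.9
position: [622.9, -68.2, 304.1]
tcp_rot: [0.001, 0.756, 0.655, 0.0]
wrist_force: [-4.0, -0.9, 9.8]
gripper_width: 0.117
[-68.82384015  -1.40231743 323.10295008] 1.2740783210905882 235.38916522898117 [-3.96288078 -0.90900073  9.76419095]
```

View pics/scene1.png

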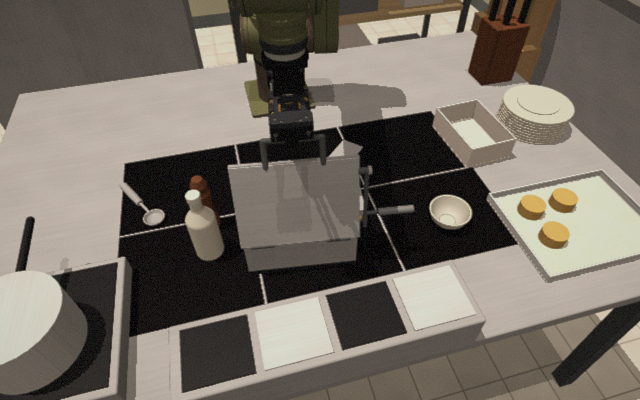

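```bash
python3 -m handwheel '[[[0,0,0],[0,0,0]],[[0,0,0],[0,0,0]],[[0,0,0],[0,0,0]],[[0,0,0],[0,0,0]],[[0,0,0],[0,0,0]]]' 46
python3 -m handwheel '[[[0,0,-5],[0,0,0]],[[0,0,-15],[0,0,0]],[[0,0,-30],[0,0,0]],[[0,0,-50],[0,0,0]],[[0,0,-70],[0,0,0]],[[0,0,-75],[0,0,0]]]'
python3 - <<'E'
from h import *
save("top","top2"); save("scene","scene2")
i=load("scene2")[0][130:280,210:430]; cv2.imwrite("pics/s2z.png",cv2.resize(i,(800,545),interpolation=cv2.INTER_CUBIC))
i=load("top2")[0][110:260,230:430]; cv2.imwrite("pics/t2z.png",cv2.resize(i,(800,600),interpolation=cv2.INTER_CUBIC))
plan(W(-60,205,400))
E
```

```text
time_s: 5.42
position: [622.4, -67.4, 299.9]
tcp_rot: [-0.001, 0.755, 0.655, -0.0]
wrist_force: [0.6, -0.4, -0.4]
gripper_width: 0.414
time_s: 5.92
position: [623.9, -67.7, 382.1]
tcp_rot: [0.003, 0.755, 0.655, 0.003]
wrist_force: [0.4, -0.1, 1.0]
gripper_width: 0.484
shift [205.8   8.3 -21. ] turn [ 0.3   0.02 -0.03] | t 6.02 S [-68.3  -0.8 379. ] F [ 0.2 -0.2  0.1] g 46.1
```

View pics/s2z.png

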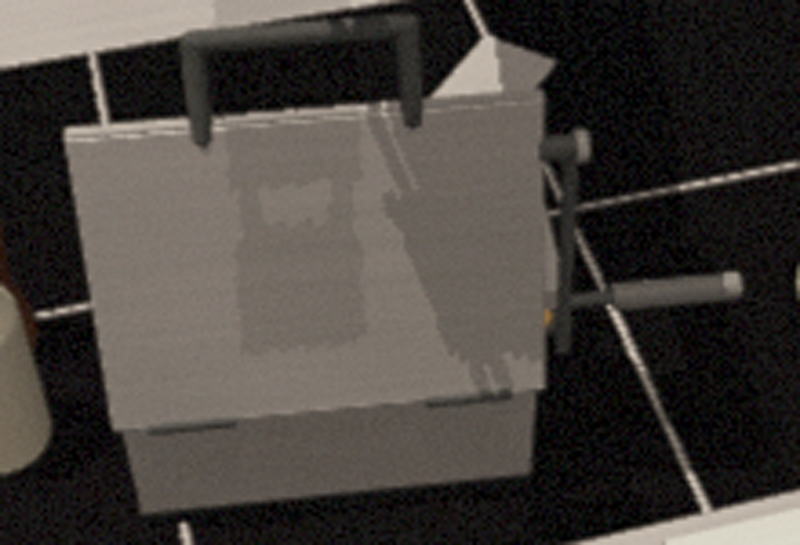

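View pics/t2z.png

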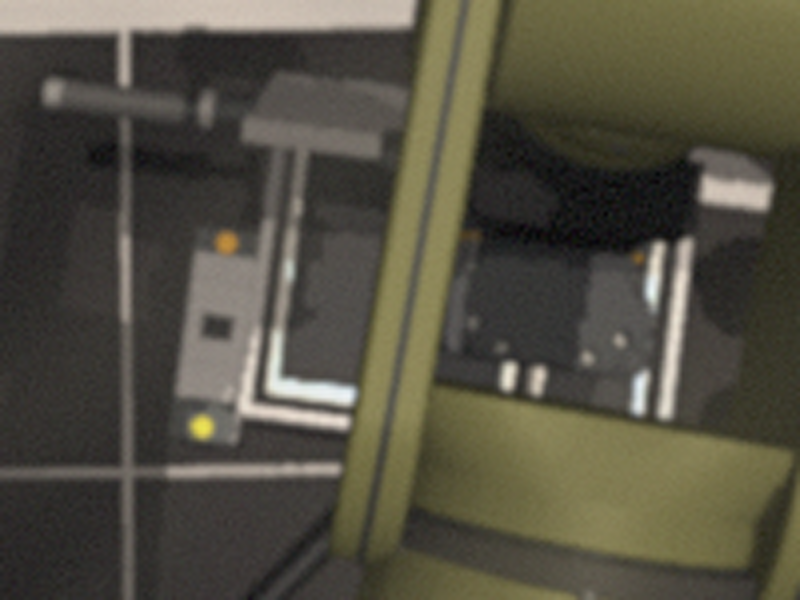

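```bash
cat >> h.py <<'E'
def tri(obs):
    A=np.zeros((3,3)); b=np.zeros(3)
    for r,u,v in obs:
        img,d,f,cx,cy,T=r; w=T[:3,:3]@np.array([(u-cx)/f,(v-cy)/f,1]); w/=np.linalg.norm(w); M=np.eye(3)-np.outer(w,w); A+=M; b+=M@T[:3,3]
    return np.linalg.solve(A,b)
E
python3 - <<'E'
from h import *
t=load("top2"); s=load("scene2")
def a(x,y): return (t,230+x/4-.375,110+y/4-.375)
def c(x,y): k=220/800; return (s,210+x*k-.36,130+y*k-.36)
for z in (67,53): print("hole",S(onplane(*a(217,327),z)).round(1))
print("bolts",S(onplane(*a(202,427),47)).round(1),S(onplane(*a(227,243),47)).round(1))
print("block",[S(onplane(*a(*p),67)).round(1) for p in [(200,255),(253,258),(178,397),(232,400)]])
print("grip end",S(tri([a(44,91),c(742,285)])).round(1),"grip root",S(tri([a(188,107),c(610,294)])).round(1))
print("grip bulk scene depth",[S(cloud(s)[int(130+y*.275),int(210+x*.275)]).round(1) for x,y in [(640,292),(680,290),(720,286)]])
print("grip bulk top depth",[S(cloud(t)[int(110+y/4),int(230+x/4)]).round(1) for x,y in [(80,95),(110,98),(150,102)]])
print("pivot",S(tri([a(205,108),c(585,145)])).round(1))
# lid plane from scene
P=cloud(s); pts=[]
for x in range(120,230,6):
  for y in range(160,400,10):
    p=S(P[int(130+y*.275),int(210+x*.275)]); pts.append(p)
pts=np.array(pts); pts=pts[(pts[:,2]>110)]
k=np.polyfit(pts[:,2],pts[:,0],1); print("lid angle",np.arctan2(1,-k[0]),len(pts),np.std(pts[:,0]-np.polyval(k,pts[:,2])))
b=[(c(200,38),),(c(405,22),)]
E
```

```text
hole [-141.7  140.1   67. ]
hole [-141.1  141.1   53. ]
bolts [-200.1  142.7   47. ] [-91.  142.1  47. ]
block [array([-101.6,  155.2,   67. ]), array([-99.5, 124.6,  67. ]), array([-184.5,  157.1,   67. ]), array([-182.3,  126.1,   67. ])]
grip end [-29.4 245.6 136. ] grip root [-29.  166.5 139.9]
grip bulk scene depth [array([-24. , 184.5, 144.5]), array([-23.8, 208.1, 144.6]), array([-23.3, 231.5, 145. ])]
grip bulk top depth [array([-29.8, 222.7, 144.4]), array([-30. , 207.6, 143.9]), array([-29.4, 186. , 143.6])]
pivot [-45.7 147.4 245.2]
lid angle 1.9834694668472925 456 39.64381425082028
```

Run:
```python
from h import *
from scipy.optimize import fsolve
def kin(th,ph,L=150): return np.array([-155*np.cos(th)-L*np.sin(ph), 98+155*np.sin(th)-L*np.cos(ph)])
def inv(foot,x0=(0.8,0.2)): return fsolve(lambda q: kin(*q)-foot,x0)
for dx in (-2.5,0,2.5):
  for z in (53,67,75,85,95):
    q=inv([-141.7+dx,z]); print(dx,z,"th",q[0].round(3),"lean",np.degrees(q[1]).round(1),"grip",kin(*q,110).round(1))
print("start",kin(1.27,np.radians(-8.9),110))
for ph in range(-9,40,5): print(ph,kin(1.27,np.radians(ph),110).round(1),kin(1.27,np.radians(ph),150).round(1))
plan(W(-29.3,206,119))
```

```text
-2.5 53 th 0.722 lean 10.7 grip [-136.8   92.3]
-2.5 67 th 0.825 lean 15.1 grip [-133.8  105.6]
-2.5 75 th 0.884 lean 17.8 grip [-132.   113.1]
-2.5 85 th 0.956 lean 21.4 grip [-129.6  122.2]
-2.5 95 th 1.027 lean 25.3 grip [-127.1  131.2]
0 53 th 0.725 lean 9.9 grip [-134.9   92.4]
0 67 th 0.83 lean 14.3 grip [-131.8  105.8]
0 75 th 0.889 lean 17.1 grip [-130.   113.2]
0 85 th 0.963 lean 20.8 grip [-127.5  122.4]
0 95 th 1.035 lean 24.7 grip [-125.   131.3]
2.5 53 th 0.728 lean 9.0 grip [-132.9   92.5]
2.5 67 th 0.834 lean 13.5 grip [-129.8  105.9]
2.5 75 th 0.895 lean 16.4 grip [-127.9  113.4]
2.5 85 th 0.97 lean 20.1 grip [-125.4  122.6]
2.5 95 th 1.043 lean 24.1 grip [-122.9  131.5]
start [-28.90539281 137.36504738]
-9 [-28.7 137.4] [-22.5  97.9]
-4 [-38.3 136.3] [-35.5  96.4]
1 [-47.8 136.1] [-48.5  96.1]
6 [-57.4 136.6] [-61.6  96.9]
11 [-66.9 138.1] [-74.5  98.8]
16 [-76.2 140.3] [-87.3 101.9]
21 [-85.3 143.3] [-99.7 106. ]
26 [-94.1 147.2] [-111.7  111.2]
31 [-102.6  151.8] [-123.2  117.5]
36 [-110.6  157. ] [-134.1  124.7]
shift [206.9  37.5 260.1] turn [ 0.3   0.02 -0.03] | t 6.02 S [-68.3  -0.8 379. ] F [ 0.2 -0.2  0.1] g 46.1
```

```bash
python3 -m handwheel '[[[10,2,0],[0,0,0]],[[30,6,0],[0,0,0]],[[55,10,0],[0,0,0]],[[80,15,0],[0,0,0]],[[105,20,0],[0,0,0]],[[130,25,0],[0,0,0]],[[155,30,0],[0,0,0]],[[180,34,0],[0,0,0]],[[198,37,0],[0,0,0]],[[205,39,0],[0,0,0]],[[206.5,39,0],[0,0,0]],[[206.5,39,20],[0,0,0]],[[206.5,39,50],[0,0,0]],[[206.5,39,80],[0,0,0]],[[206.5,39,110],[0,0,0]],[[206.5,39,140],[0,0,0]],[[206.5,39,160],[0,0,0]],[[206.5,39,165],[0,0,0]],[[206.5,39,165],[0,0,0]]]'
python3 - <<'E'
from h import *
save("scene","scene3");save("wrist","w3")
i=load("scene3")[0][80:280,210:476]; cv2.imwrite("pics/s3z.png",cv2.resize(i,(798,600),interpolation=cv2.INTER_CUBIC))
plan(W(-29.3,206,119))
E
```

```text
time_s: 7.6
position: [689.1, 130.2, 208.0]
tcp_rot: [-0.001, 0.756, 0.655, -0.002]
wrist_force: [0.4, -0.5, -0.2]
gripper_width: 0.485
shift [ 0.7 -0.3 93.5] turn [ 0.12 -0.02 -0.08] | t 7.7 S [-29.2 205.2 212.5] F [-0.3  0.   0.5] g 46.1
```

View pics/s3z.png

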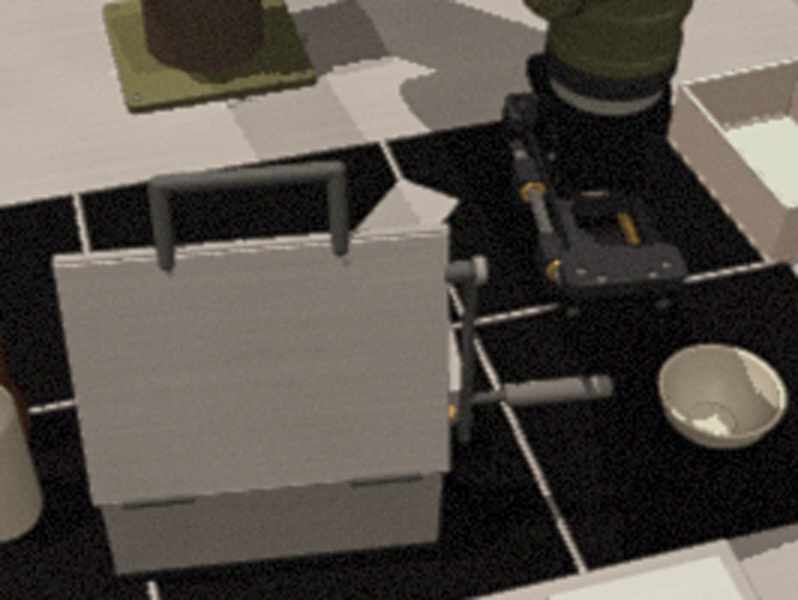

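View pics/w3.png

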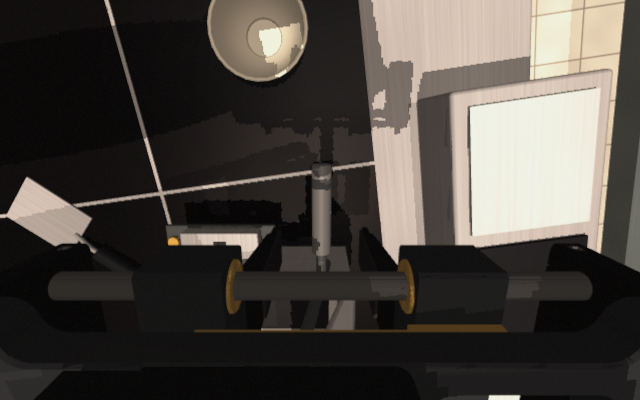

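```bash
python3 -m handwheel '[[[0.5,0,8],[0,0,0]],[[2,0,25],[0,0,0]],[[3,0,50],[0,0,0]],[[3,0,72],[0,0,0]],[[3,0,86],[0,0,0]],[[3,0,92],[0,0,0]],[[3,0,93],[0,0,0]],[[3,0,93],[0,0,0]]]' 46
python3 -m handwheel '[[[0,0,0],[0,0,0]],[[0,0,0],[0,0,0]],[[0,0,0],[0,0,0]],[[0,0,0],[0,0,0]]]' 26 10
python3 - <<'E'
from h import *
plan(W(-29.3,206,119))
E
```

```text
time_s: 8.37
position: [691.6, 134.4, 118.7]
tcp_rot: [0.0, 0.756, 0.655, 0.001]
wrist_force: [-0.8, -0.3, -0.2]
gripper_width: 0.483
time_s: 8.7
position: [691.5, 134.4, 118.8]
tcp_rot: [0.0, 0.755, 0.655, 0.001]
wrist_force: [0.3, -0.4, -0.2]
gripper_width: 0.292
shift [-2.8  0.2 -0.2] turn [ 0.09 -0.03 -0.04] | t 8.7 S [-29.4 208.8 118.8] F [ 0.3 -0.4 -0.2] g 27.8
```

```bash
python3 -m handwheel '[[[0,-2,0],[0,0,0]],[[0,-5,0],[0,0,0]],[[0,-9,0],[0,0,0]],[[0,-13,0],[0,0,0]],[[0,-18,1],[0,0,0]],[[0,-23,1],[0,0,0]],[[0,-28,1],[0,0,0]],[[0,-33,1],[0,0,0]],[[0,-38,0],[0,0,0]],[[0,-43,-1],[0,0,0]],[[0,-48,-3],[0,0,0]],[[0,-53,-4],[0,0,0]],[[0,-58,-5],[0,0,0]],[[0,-61,-6],[0,0,0]],[[0,-62,-6],[0,0,0]],[[0,-62,-6],[0,0,0]]]' 26 10
python3 - <<'E'
from h import *
save("scene","scene4");save("wrist","w4");save("top","top4")
i=load("scene4")[0][80:280,210:476]; cv2.imwrite("pics/s4z.png",cv2.resize(i,(798,600),interpolation=cv2.INTER_CUBIC))
plan(W(-29.3,206,119))
E
```

```text
time_s: 10.03
position: [629.4, 143.2, 124.1]
tcp_rot: [0.0, 0.755, 0.655, 0.0]
wrist_force: [1.0, -0.1, -0.1]
gripper_width: 0.274
shift [-2.8 62.9  4.5] turn [-0.04 -0.   -0.04] | t 10.18 S [-92.2 208.8 123.5] F [ 0.4 -0.1  0.3] g 25.8
```

View pics/s4z.png

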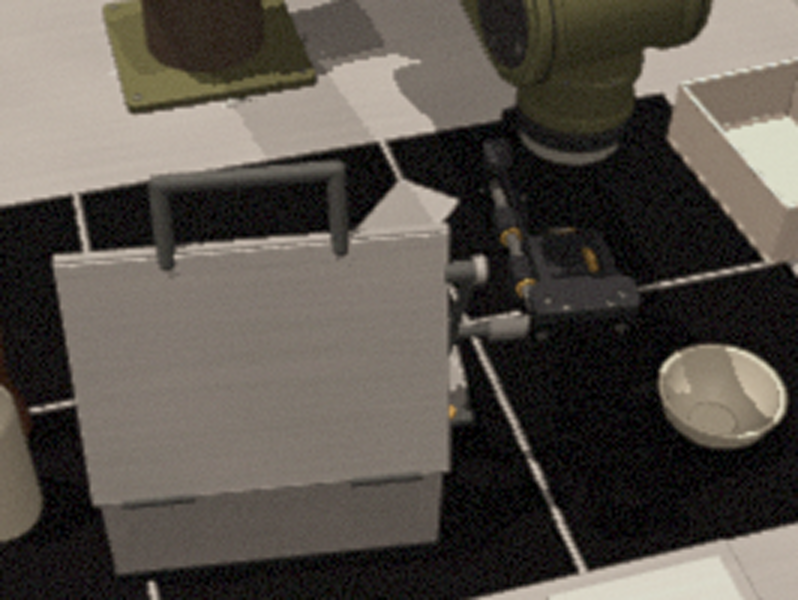

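View pics/w4.png

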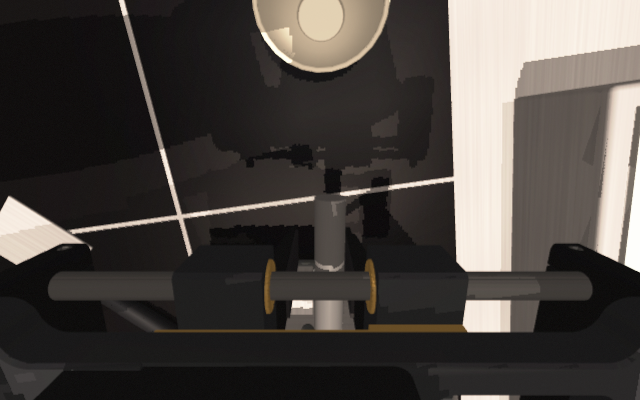

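```bash
python3 -m handwheel '[[[0,0,-1],[0,0,0]],[[0,0,-2],[0,0,0]],[[0,0,-2.5],[0,0,0]],[[0,0,-2.5],[0,0,0]],[[0,0,-2.5],[0,0,0]],[[0,0,-2.5],[0,0,0]]]' 10 25
cat >> h.py <<'E'
from scipy.optimize import fsolve
def kin(th,ph,L=150): return np.array([-155*np.cos(th)-L*np.sin(ph), 98+155*np.sin(th)-L*np.cos(ph)])
def inv(pt,L=150,x0=(0.9,0.3)): return fsolve(lambda q: kin(*q,L)-pt,x0)
def state(x0=(0.9,.3)):
    s=bot.observe(); g=S(s["position"]+Rq(s["tcp_rot"]).apply([0,0,-19])); q=inv(g[[0,2]],110,x0)
    f=s["wrist_force"]; print("t",round(s["time_s"],2),"grip",g.round(1),"th",q[0].round(3),"lean",np.degrees(q[1]).round(1),"foot",kin(*q).round(1),"F(station)",np.round([f@ex,f@ey,f[2]],1),"w",round(s["gripper_width"]*95.1,1))
    return g,q
E
python3 - <<'E'
from h import *
g,q=state((1.27,.42))
print("path")
q0=q
for i in range(1,9):
    qq=q0+(inv([-141.7,95])-q0)*i/8; p=kin(*qq,110); print((p[0]-g[0]).round(1),-(p[1]-g[2]).round(1))
for z in (90,85,80,75):
    p=kin(*inv([-141.7,z]),110);print(z,(p[0]-g[0]).round(1),-(p[1]-g[2]).round(1))
E
```

```text
time_s: 10.68
position: [629.3, 143.1, 125.7]
tcp_rot: [-0.0, 0.755, 0.655, -0.0]
wrist_force: [0.7, 0.3, -3.0]
gripper_width: 0.16
t 10.68 grip [-92.2 208.7 144.7] th 1.256 lean 23.8 foot [-108.3  108.1] F(station) [ 0.6  0.4 -3. ] w 15.2
path
-4.3 1.3
-8.5 2.7
-12.6 4.2
-16.8 5.8
-20.9 7.6
-24.9 9.4
-28.9 11.3
-32.8 13.4
90 -34.0 17.8
85 -35.3 22.3
80 -36.5 26.9
75 -37.7 31.5
```

```bash
python3 -m handwheel '[[[0,-2,0.6],[0,0,0]],[[0,-4.3,1.3],[0,0,0]],[[0,-8.5,2.7],[0,0,0]],[[0,-12.6,4.2],[0,0,0]],[[0,-16.8,5.8],[0,0,0]],[[0,-20.9,7.6],[0,0,0]],[[0,-24.9,9.4],[0,0,0]],[[0,-28.9,11.3],[0,0,0]],[[0,-32.8,13.4],[0,0,0]],[[0,-33.4,15.5],[0,0,0]],[[0,-34,17.8],[0,0,0]],[[0,-34.7,20],[0,0,0]],[[0,-35.3,22.3],[0,0,0]],[[0,-35.3,22.3],[0,0,0]],[[0,-35.3,22.3],[0,0,0]]]' 10 35
python3 - <<'E'
from h import *
g,q=state()
save("scene","scene5");save("top","top5")
i=load("scene5")[0][100:280,210:450]; cv2.imwrite("pics/s5z.png",cv2.resize(i,(800,600),interpolation=cv2.INTER_CUBIC))
i=load("top5")[0][110:260,230:430]; cv2.imwrite("pics/t5z.png",cv2.resize(i,(800,600),interpolation=cv2.INTER_CUBIC))
E
```

```text
time_s: 11.93
position: [594.5, 148.2, 103.9]
tcp_rot: [-0.0, 0.755, 0.655, -0.0]
wrist_force: [-2.5, 1.3, 0.8]
gripper_width: 0.159
t 11.93 grip [-127.4  208.8  122.9] th 0.967 lean 21.0 foot [-141.7   85.6] F(station) [-2.7  1.   0.8] w 15.2
```

View pics/s5z.png

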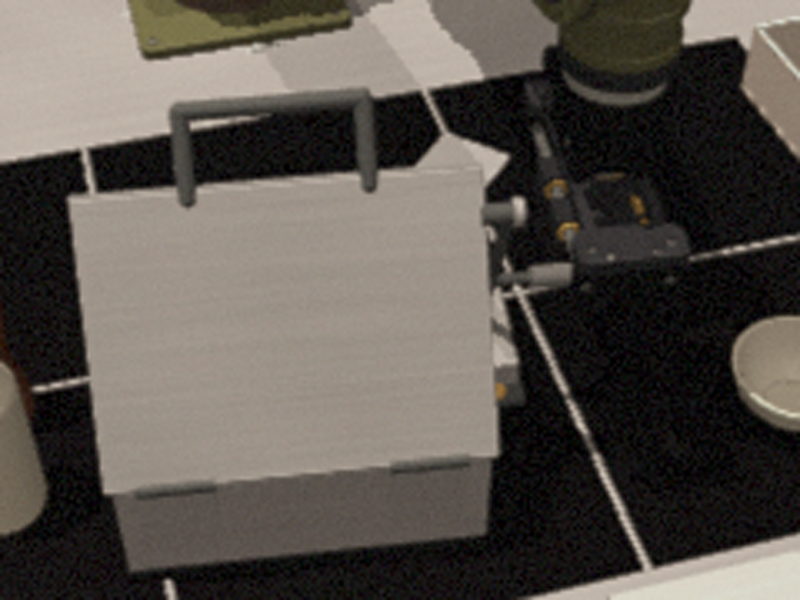

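View pics/t5z.png

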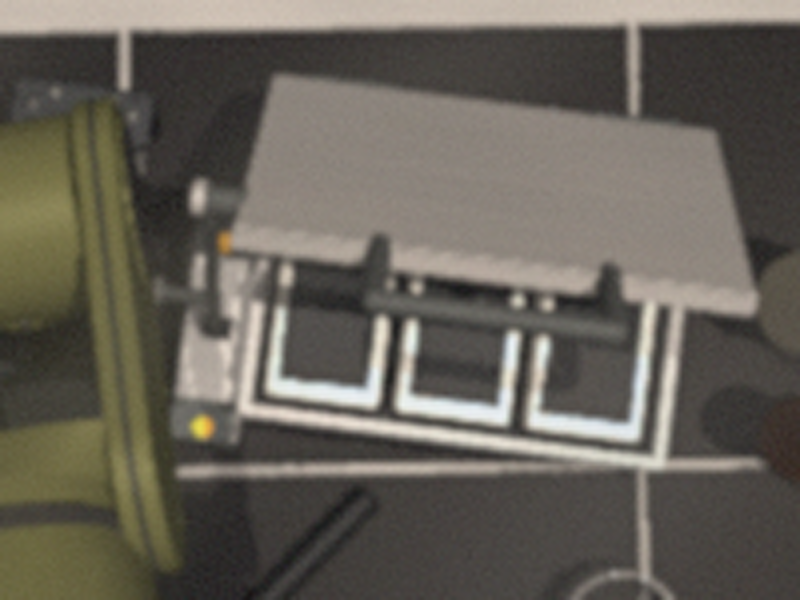

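```bash
python3 - <<'E'
from h import *
g,q=state()
for z in (80,75,70,67,64,61,58,55,53,52):
    p=kin(*inv([-141.7,z]),110);print(z,(p[0]-g[0]).round(1),-(p[1]-g[2]).round(1))
t=load("top5")
print(S(onplane(t,230+215/4-.375,110+329/4-.375,86)))
E
python3 -m handwheel '[[[0,-0.7,2.5],[0,0,0]],[[0,-1.3,5],[0,0,0]],[[0,-1.9,7.5],[0,0,0]],[[0,-2.5,9.7],[0,0,0]],[[0,-3.1,12],[0,0,0]],[[0,-3.5,13.5],[0,0,0]],[[0,-3.5,13.5],[0,0,0]],[[0,-3.5,13.5],[0,0,0]]]'
python3 -c "
from h import *
state()"
```

```text
t 12.03 grip [-127.4  208.9  122.9] th 0.967 lean 21.0 foot [-141.7   85.6] F(station) [-2.7  1.   1. ] w 15.2
80 -1.3 5.1
75 -2.5 9.7
70 -3.7 14.4
67 -4.4 17.2
64 -5.1 20.0
61 -5.8 22.9
58 -6.4 25.7
55 -7.0 28.6
53 -7.4 30.5
52 -7.7 31.5
[-143.74482831  139.67380269   86.        ]
time_s: 12.7
position: [590.6, 148.8, 89.6]
tcp_rot: [-0.001, 0.755, 0.655, -0.0]
wrist_force: [-1.0, 1.8, -1.0]
gripper_width: 0.165
t 12.7 grip [-131.3  208.8  108.6] th 0.852 lean 15.4 foot [-142.   70.] F(station) [-1.2  1.6 -1. ] w 15.7
```

```bash
python3 -m handwheel '[[[0,-0.2,1],[0,0,0]],[[0,-0.5,2],[0,0,0]],[[0,-0.7,3],[0,0,0]],[[0,-0.7,3],[0,0,0]]]'
python3 -c "
from h import *
state()"
python3 -m handwheel '[[[0,-0.2,1],[0,0,0]],[[0,-0.4,2],[0,0,0]],[[0,-0.6,2.5],[0,0,0]],[[0,-0.6,2.5],[0,0,0]]]'
python3 -c "
from h import *
state()"
```

```text
time_s: 13.03
position: [590.4, 148.8, 87.3]
tcp_rot: [0.0, 0.755, 0.655, 0.0]
wrist_force: [-1.0, 2.4, 0.4]
gripper_width: 0.163
t 13.03 grip [-131.5  208.8  106.3] th 0.834 lean 14.4 foot [-141.5   67.5] F(station) [-1.3  2.2  0.4] w 15.5
time_s: 13.37
position: [589.9, 148.9, 84.8]
tcp_rot: [0.0, 0.755, 0.655, 0.0]
wrist_force: [-1.3, 2.1, -0.0]
gripper_width: 0.156
t 13.37 grip [-132.   208.8  103.8] th 0.814 lean 13.5 foot [-141.4   64.9] F(station) [-1.6  1.9 -0. ] w 14.9
```

```bash
python3 -m handwheel '[[[0,-0.2,1],[0,0,0]],[[0,-0.5,2],[0,0,0]],[[0,-0.7,3],[0,0,0]],[[0,-0.7,3],[0,0,0]]]'
python3 -c "
from h import *
state()"
```

```text
time_s: 13.7
position: [589.0, 149.0, 81.5]
tcp_rot: [-0.0, 0.755, 0.655, -0.0]
wrist_force: [-0.0, 1.1, 0.5]
gripper_width: 0.161
t 13.7 grip [-133.   208.8  100.5] th 0.788 lean 12.4 foot [-141.6   61.4] F(station) [-0.2  1.   0.5] w 15.3
```

```bash
python3 -m handwheel '[[[0,-0.2,1],[0,0,0]],[[0,-0.5,2],[0,0,0]],[[0,-0.7,3],[0,0,0]],[[0,-0.7,3],[0,0,0]]]'
python3 -c "
from h import *
state()"
python3 -m handwheel '[[[0,-0.2,1],[0,0,0]],[[0,-0.5,2],[0,0,0]],[[0,-0.7,3],[0,0,0]],[[0,-0.7,3],[0,0,0]]]'
python3 -c "
from h import *
state()"
```

```text
time_s: 14.03
position: [588.2, 149.1, 78.5]
tcp_rot: [-0.0, 0.756, 0.655, -0.0]
wrist_force: [-1.0, 2.1, -0.2]
gripper_width: 0.16
t 14.03 grip [-133.7  208.8   97.5] th 0.764 lean 11.5 foot [-141.7   58.3] F(station) [-1.3  1.9 -0.2] w 15.3
time_s: 14.37
position: [587.6, 149.2, 75.5]
tcp_rot: [-0.0, 0.755, 0.655, -0.0]
wrist_force: [-2.0, 2.1, 0.6]
gripper_width: 0.16
t 14.37 grip [-134.4  208.8   94.5] th 0.741 lean 10.5 foot [-141.7   55.2] F(station) [-2.3  1.8  0.6] w 15.2
```

```bash
python3 -m handwheel '[[[0,-0.2,0.7],[0,0,0]],[[0,-0.3,1.4],[0,0,0]],[[0,-0.5,2],[0,0,0]],[[0,-0.5,2],[0,0,0]]]'
python3 -c "
from h import *
state()"
python3 -m handwheel '[[[0,-0.1,0.5],[0,0,0]],[[0,-0.2,1],[0,0,0]],[[0,-0.2,1],[0,0,0]]]'
python3 - <<'E'
from h import *
state()
save("scene","scene6");save("top","top6")
i=load("scene6")[0][100:280,210:450]; cv2.imwrite("pics/s6z.png",cv2.resize(i,(800,600),interpolation=cv2.INTER_CUBIC))
i=load("top6")[0][110:260,230:430]; cv2.imwrite("pics/t6z.png",cv2.resize(i,(800,600),interpolation=cv2.INTER_CUBIC))
E
```

```text
time_s: 14.7
position: [587.1, 149.2, 73.7]
tcp_rot: [-0.0, 0.755, 0.655, -0.0]
wrist_force: [-2.5, 2.5, 0.7]
gripper_width: 0.157
t 14.7 grip [-134.9  208.8   92.7] th 0.727 lean 10.0 foot [-141.8   53.3] F(station) [-2.8  2.1  0.7] w 14.9
time_s: 14.95
position: [587.0, 149.2, 72.7]
tcp_rot: [-0.0, 0.755, 0.655, 0.0]
wrist_force: [-1.5, 2.5, 0.5]
gripper_width: 0.159
t 14.95 grip [-134.9  208.8   91.7] th 0.719 lean 9.6 foot [-141.6   52.2] F(station) [-1.8  2.3  0.5] w 15.2
```

View pics/t6z.png

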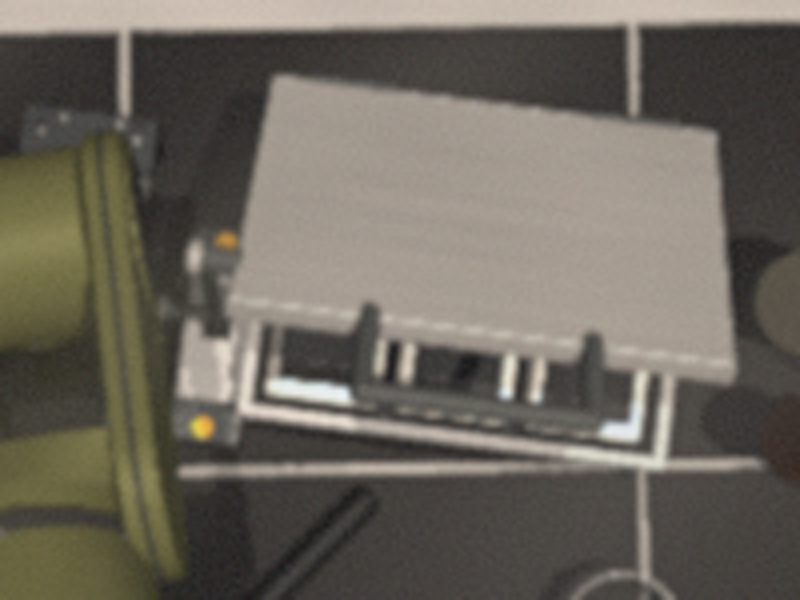

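View pics/s6z.png

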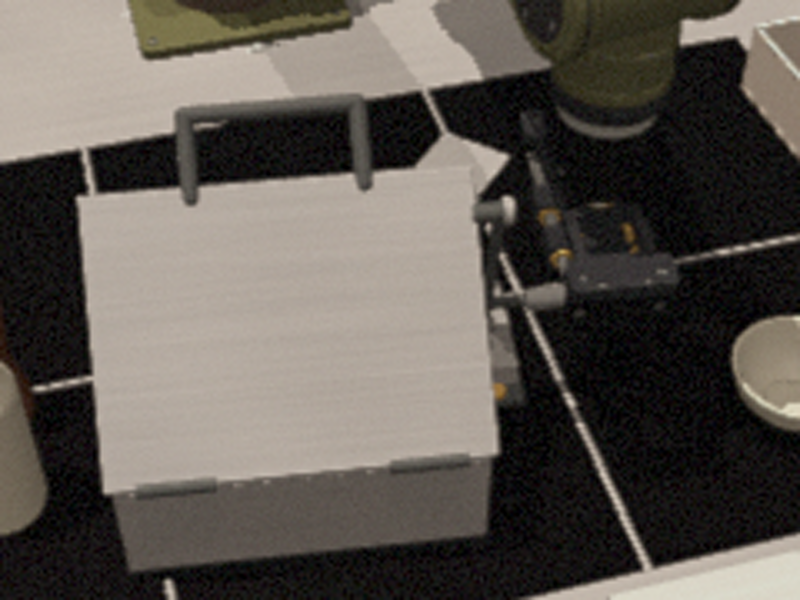

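```bash
for i in 1 2; do python3 -m handwheel '[[[0,-0.1,0.5],[0,0,0]],[[0,-0.2,1],[0,0,0]],[[0,-0.2,1],[0,0,0]]]' >/dev/null
python3 -c "
from h import *
state()"; done
```

```text
t 15.3 grip [-135.2  208.8   90.8] th 0.712 lean 9.3 foot [-141.7   51.3] F(station) [-1.8  2.6  1.2] w 15.2
t 15.55 grip [-135.4  208.8   89.8] th 0.705 lean 9.1 foot [-141.7   50.3] F(station) [-2.   2.   0.8] w 15.0
```

```bash
for i in 1 2; do python3 -m handwheel '[[[0,-0.1,0.5],[0,0,0]],[[0,-0.2,1],[0,0,0]],[[0,-0.2,1],[0,0,0]]]' >/dev/null
python3 -c "
from h import *
state()"; done
```

```text
t 15.8 grip [-135.5  208.8   88.9] th 0.698 lean 8.8 foot [-141.6   49.4] F(station) [-1.6  2.4  1.1] w 15.0
t 16.05 grip [-135.5  208.8   88.7] th 0.696 lean 8.7 foot [-141.5   49.1] F(station) [-3.9  1.1  5.3] w 14.9
```

Run:
```python
from h import *
state()
save("scene","scene7");t=save("top","top7")
i=load("scene7")[0][100:280,210:450]; cv2.imwrite("pics/s7z.png",cv2.resize(i,(800,600),interpolation=cv2.INTER_CUBIC))
i=t[0][110:260,230:430]; cv2.imwrite("pics/t7z.png",cv2.resize(i,(800,600),interpolation=cv2.INTER_CUBIC))
for n,box in (("top7",(0,0)),("scene7",(0,0))):
    r=load(n); P=cloud(r); Q=(P-H); X=Q@ex; Y=Q@ey; Z=Q[...,2]
    m=(X<-20)&(X>-150)&(abs(Y)<110)&(Z>8)&(Z<180)
    k=np.zeros(len(X[m]))
    x,y,z=X[m],Y[m],Z[m]; sel=np.ones(len(x),bool)
    for _ in range(15):
        A=np.c_[x,y,np.ones(len(x))]; c=np.linalg.lstsq(A[sel],z[sel],rcond=None)[0]; res=abs(A@c-z); sel=res<max(4,np.median(res)*1.5)
    print(n,sel.sum(),len(x),"theta",np.arctan(-c[0]),"c",c.round(3))
```

```text
t 16.05 grip [-135.5  208.8   88.7] th 0.696 lean 8.7 foot [-141.5   49.1] F(station) [-3.9  1.1  5.3] w 14.9
top7 5540 5889 theta 0.7168981686065209 c [-0.872  0.004  3.533]
scene7 7252 7771 theta 0.7166406250539001 c [-8.710e-01  3.000e-03  6.404e+00]
```

View pics/t7z.png

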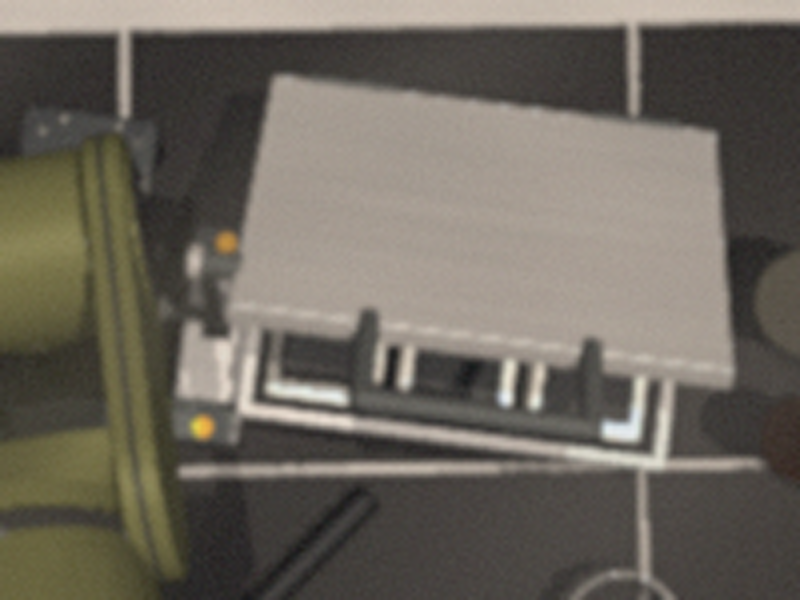

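View pics/s7z.png

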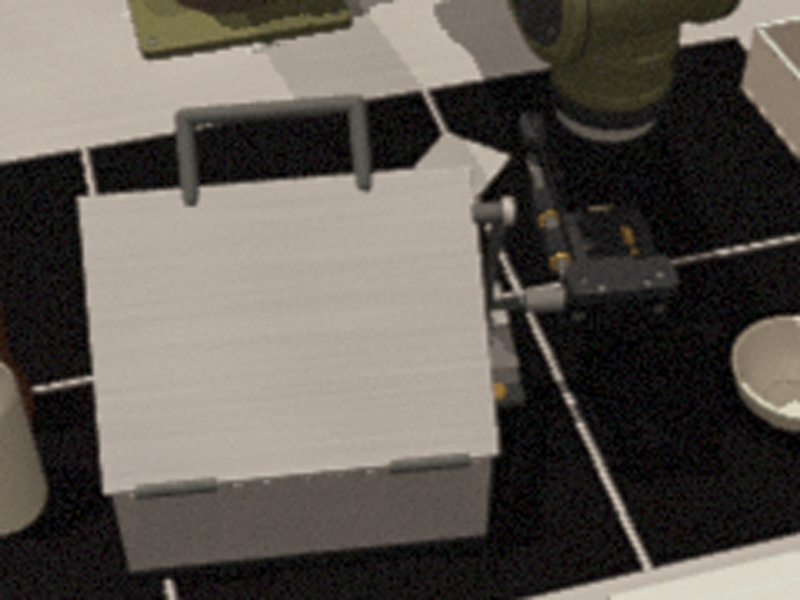

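```bash
python3 -m handwheel '[[[0,0,0.5],[0,0,0]],[[0,0,1],[0,0,0]],[[0,0,1],[0,0,0]],[[0,0,1],[0,0,0]]]'
python3 -c "
from h import *
state()"
python3 -m handwheel '[[[0,0,0],[0,0,0]],[[0,0,0],[0,0,0]],[[0,0,0],[0,0,0]],[[0,0,0],[0,0,0]],[[0,0,0],[0,0,0]],[[0,0,0],[0,0,0]]]' 40
python3 - <<'E'
from h import *
state()
for n in ("top","scene"):
    r=save(n,n+"8"); P=cloud(r); Q=(P-H); X=Q@ex; Y=Q@ey; Z=Q[...,2]
    m=(X<-20)&(X>-150)&(abs(Y)<110)&(Z>8)&(Z<180)
    x,y,z=X[m],Y[m],Z[m]; sel=np.ones(len(x),bool)
    for _ in range(15):
        A=np.c_[x,y,np.ones(len(x))]; c=np.linalg.lstsq(A[sel],z[sel],rcond=None)[0]; res=abs(A@c-z); sel=res<max(4,np.median(res)*1.5)
    print(n,"theta",np.arctan(-c[0]))
E
```

```text
time_s: 16.48
position: [586.6, 149.3, 69.5]
tcp_rot: [0.0, 0.755, 0.655, 0.0]
wrist_force: [-5.1, 1.0, 9.0]
gripper_width: 0.159
t 16.48 grip [-135.4  208.8   88.5] th 0.695 lean 8.6 foot [-141.4   49. ] F(station) [-5.1  0.2  9. ] w 15.1
time_s: 16.98
position: [586.1, 149.1, 67.5]
tcp_rot: [-0.0, 0.756, 0.655, -0.0]
wrist_force: [0.6, 0.5, 0.6]
gripper_width: 0.415
t 16.98 grip [-135.8  208.6   86.5] th 0.68 lean 8.0 foot [-141.3   46.9] F(station) [0.6 0.6 0.6] w 39.5
top theta 0.7162823449461481
scene theta 0.7166078946445992
```

Pressing harder (9 N) did not move the foot, so it is on the hole's floor, and the lid stayed at 0.716 rad when I released. Next I'll retreat straight up.

```bash
python3 -m handwheel '[[[0,0,-4],[0,0,0]],[[0,0,-12],[0,0,0]],[[0,0,-25],[0,0,0]],[[0,0,-45],[0,0,0]],[[0,0,-70],[0,0,0]],[[0,0,-100],[0,0,0]],[[0,0,-130],[0,0,0]],[[0,0,-160],[0,0,0]],[[10,-20,-185],[0,0,0]],[[20,-45,-200],[0,0,0]],[[30,-75,-205],[0,0,0]],[[40,-105,-205],[0,0,0]],[[50,-135,-205],[0,0,0]],[[55,-155,-205],[0,0,0]],[[55,-160,-205],[0,0,0]],[[55,-160,-205],[0,0,0]]]'
python3 - <<'E'
from h import *
for n in ("top","scene"):
    r=save(n,n+"9"); P=cloud(r); Q=(P-H); X=Q@ex; Y=Q@ey; Z=Q[...,2]
    m=(X<-20)&(X>-150)&(abs(Y)<110)&(Z>8)&(Z<180)
    x,y,z=X[m],Y[m],Z[m]; sel=np.ones(len(x),bool)
    for _ in range(15):
        A=np.c_[x,y,np.ones(len(x))]; c=np.linalg.lstsq(A[sel],z[sel],rcond=None)[0]; res=abs(A@c-z); sel=res<max(4,np.median(res)*1.5)
    print(n,"theta",np.arctan(-c[0]))
i=load("top9")[0][110:260,210:410]; cv2.imwrite("pics/t9z.png",cv2.resize(i,(800,600),interpolation=cv2.INTER_CUBIC))
print(bot.observe()["wrist_force"],bot.observe()["time_s"])
E
```

```text
time_s: 18.42
position: [435.0, 226.9, 274.6]
tcp_rot: [0.001, 0.755, 0.656, 0.001]
wrist_force: [-0.1, 0.1, 0.2]
gripper_width: 0.419
top theta 0.7164658599119166
scene theta 0.7162988955987261
[-0.02456484 -0.21524418  0.27936252] 18.5167
```

View pics/t9z.png

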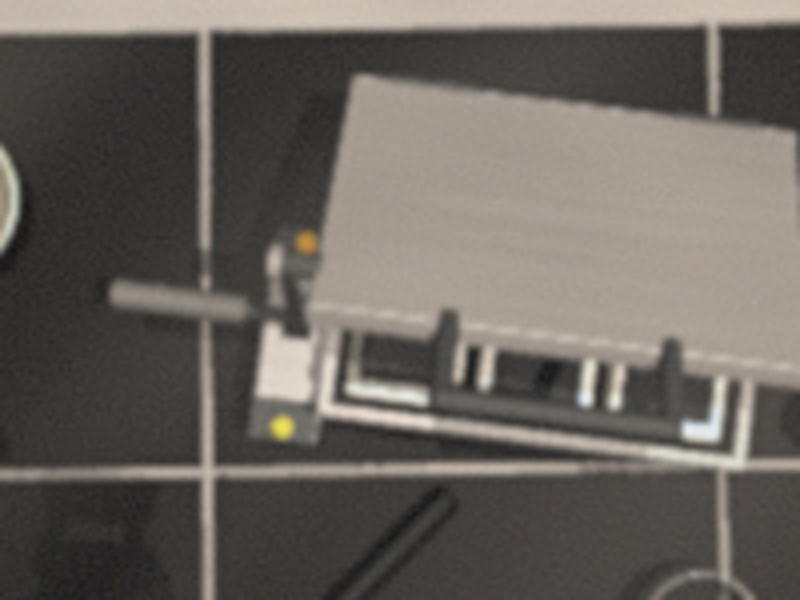

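View pics/scene9.png

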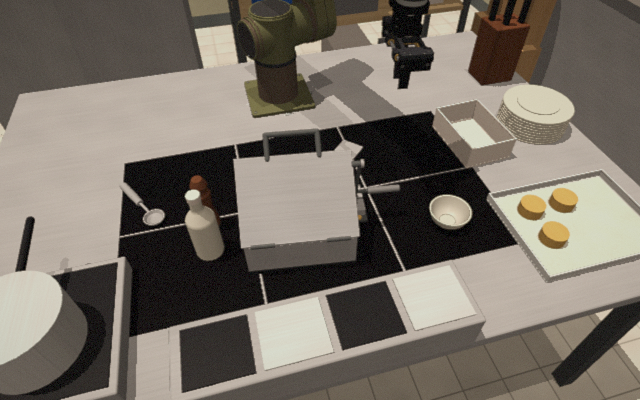

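```bash
python3 -c "
from station import bot
print(bot.hand_in())"
```

```text
the job is handed in; nothing more can be done
None
```

The lid is open and propped on the rod, with the rod's foot in the catch block's hole. I handed the job in at about 18.5 s of the 69 s allowed.

- **Lid:** I raised it by its bar to about 1.27 rad and let go, and it stayed up by itself.
- **Rod:** I swung it down with the fingers open so the lid was not pulled along, then gripped it. I lowered lid and rod together and felt for the hole in steps of 1 mm or less. The foot went in at the spot seen in the top picture without touching the block's face.
- **Force:** it touched the bottom at about 5 N. At 9 N it did not go any deeper.

**Last checks:**
- **Angle:** both cameras put the lid at 0.716 rad before release, after release and after the arm moved away. The propped angle you gave is about 0.72.
- **Contact:** the wrist force was near zero, and the arm stood well clear of everything.
- **Other items:** the bottle, mill and bowl looked unmoved in the scene picture.

**One disagreement:** working from the gripper's position, the foot tip came out about 4 mm lower than it should (49 mm instead of 53 mm). I put this down to the rod's grip sitting a little off-centre in the fingers, because the lid angle seen by the cameras matches the foot being fully home. I had no direct view of the foot inside the hole.

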